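Slide the solvent caddy home and press ready

ROBOT

A 7-joint arm with a two-finger parallel gripper is mounted at the origin on the work surface. World frame = base frame: x ahead of the robot, y to its left, z up, the work surface at z = 0. Lengths are in m, angles in rad, forces in N, time in s.
With the tool pointing down it reaches from about 0.425 to 0.8 m from the base axis. Payload 8.3 kg.
Tool frame: the origin (TCP) lies on the centre line of the jaws, within the pads' length; the fingertips stand 8 mm ahead of it and the grasp point (between the pads) lies 11 mm behind it; z points along the fingers, y is the line along which they close (so a half turn about z gives the same grasp; the last joint's range is limited). The gripper opens to 85 mm and grips with 20 to 120 N. Pads are 22 mm wide; open, the fingers measure 114 mm over their backs; the gripper's body (76 mm by 85 mm) begins 54 mm behind the grasp point. The pads swing forward as they close: fully open they stand 13 mm farther back than shut.
Start: joints at [-1.304, 0.383, 0.016, 1.37, -0.006, 1.388, -0.046], TCP at [0.202, 0.591, 0.239] pointing down, gripper open.
Joint ranges: [-2.95, 2.95], [-0.25, 2.06], [-1.52, 1.56], [0.18, 2.33], [-1.44, 4.58], [0.02, 2.06], [-3.01, 3.01]. Speed limits (rad/s): [2.39, 2.39, 3.01, 3.01, 3.14, 3.14, 3.14].

INTERFACE

Orientations are given as a 3x3 rotation matrix whose columns are the frame's x, y, z axes.
In Python, from bench import r gives the robot as it stands. The module is installed in compiled form; this text tells all that it offers.
- The arm moves only by the shell command python3 -m pendant 'ROWS'. ROWS is a JSON object of lists of equal length, an entry for each row: "offset": the shift along the world's x, y, z scaled (see below), a list of three; "rot": the turn, a rotation vector about the world's x, y, z scaled (see below), a list of three; "grip": the finger opening in mm, from 0 to 85.4. In form: {"offset": [[dx, dy, dz], ...], "rot": [[rx, ry, rz], ...], "grip": [grip, ...]}. A call has exactly 5 rows; each row shifts and turns the commanded pose from where the row before left it; what a row does not reach is not made up. The controller multiplies each number of a shift by 0.25 m and each number of a turn by 60 degrees. A row lasts 1/8 s, in which the tool goes at most 62.5 mm and 10.7 degrees, less where a joint would pass 70% of its speed; a pose out of reach is approached as far as the arm can. A call with a number of a shift or a turn outside -1 to 1 is refused whole. A call with a gripper value outside its range is refused whole. The fingers move at their own pace and stop on an object; the grip force is fixed at half the most. Time passes only in rows, so rows that do not move let the fingers close, or fill a call up. It gives the time, the measured TCP pose, the force, the opening and the grip force at its end, in the units of the state.
- r.read_state(): the state, without advancing time (a new reading comes with each control period).
- r.get_image(name): name is "side" or "top" or "wrist"; returns (picture, depth): 384x512x3 uint8, red, green, blue; 384x512 float32, m along the optical axis (not along the pixel's ray), 0 where there is no reading.
- r.camera_params(name): a dict with "K" (3x3 intrinsics, pixels), "distortion" ([k1, k2, p1, p2, k3] as OpenCV has them; the pictures are not rectified), "camera_from_world" (4x4, takes a point from world to camera coordinates). Camera axes: x right, y down, z forward; pixel columns grow to the right and rows downward; lengths in m; the calibration is good to about 2 mm. A picture is of the moment at which its call begins: read the wrist's pose just before it. camera_params takes no time and is no camera call; for the wrist camera it gives the pose at the moment of the call.
- r.finish_job(): hands the job in; it is judged then, once.
The state is a dict: "t": time; "joint_positions": joint angles; "qd": joint speeds; "joint_torque": joint torques, N m; "eef_pos": TCP position; "eef_rot": TCP orientation; "wrist_force": force on the tool from outside, world axes, zero at the start; "moment": the same for the moment, N m; "grip_width": finger opening in m; "grasp_force": force on a finger pad.
Only numpy, scipy, OpenCV 4.12 (cv2) and the standard library are available. Lean on these libraries where they do the work, as an engineer would, in place of code of your own. Each camera call takes 0.05 s, during which the arm holds its last target. There are 200 camera calls.

TASK

Dock the heavy solvent caddy: push it low on its base tray so that it slides, without rocking or lifting it, between the guide rails of the pump module until it stands straight with its far edge flush against the stop bar. Only then press the button on the control console fully down and let it come up again. Do not take hold of its handle, and leave the other things on the bench where they are.

Things in the scene. Friction and masses are not known exactly. Their poses are not given: they have to be found in the camera images.
- caddy: solvent caddy, heavy (1.2 to 1.9 kg), loose, 218 mm high: grey base tray on two rubber skids, on it an upright white holder (76 mm in x, 172 in y, centred on the origin, top at 104 mm) with two brown bottles (caps up to 184 mm) and a black handle bar on a post. Origin: on the bench under the holder's middle; x points from the robot's side to the dock, y to the left, z up
- caddy_push (a point): middle of the near edge face of the base tray, 20 mm above the bench, at caddy x = -88 mm. The tray is a slab 180 mm wide in y, 6 to 34 mm above the bench; it stands out 50 mm in front of the holder. Sliding takes 5 to 14 N. The skids reach only 28 mm fore and aft of the caddy's origin: pushed at the tray it slides, pushed above about 40 mm it tips over
- caddy_far (a point): middle of the far edge face of the base tray (the edge that goes against the stop bar), 20 mm above the bench, at caddy x = +57 mm
- caddy_handle (a point): middle of the caddy's black carrying handle bar (16 mm thick, 76 mm long in y), 210 mm above the bench; not to be taken hold of
- dock: dock of the fixed white pump module (340 mm wide, 85 mm high): a black stop bar 250 mm wide, 34 mm high. Origin: on the bench at the foot of the middle of the stop bar's face; x points into the module (the way the caddy is pushed), y to the left. With the caddy home its origin is at dock x = -57 mm, y = 0, axes agreeing, with 8 mm play to each side
- dock_mouth (a point): middle of the dock's entrance between two low aluminium guide rails, 30 mm high, at dock x = -75 mm, on the bench. The rails' inner faces are 196 mm apart from the stop bar to 45 mm before it, then flare outwards by 20 mm each up to this point
- console: fixed control console, white box 90 mm (x) x 80 mm (y), 45 mm high, left or right of the caddy, with one round button on top. Origin: middle of its underside
- button_top (a point): centre of the top of the console's metal-grey round push button (28 mm diameter, in a black collar of 44 mm diameter), 67 mm above the bench when up; it is pressed straight down
- button (a joint): travel of that button, 0 = up, 0.006 m = fully down; a spring returns it; about 5 N presses it fully down
- mixer: vortex mixer, grey box 100 x 90 x 75 mm with a black rubber cup (64 mm across, 30 mm high) on top; stands on the other side of the caddy from the console, or the reverse; loose, to be left alone. Origin: middle of its underside
- amber_bottle: lone brown glass bottle, 64 mm diameter, 150 mm high; loose, to be left alone. Origin: middle of its underside
- clear_bottle: clear glass bottle, 72 mm diameter, 160 mm high; loose, to be left alone. Origin: middle of its underside
- beaker: open glass beaker, 68 mm diameter, 90 mm high; loose, to be left alone. Origin: middle of its underside
- vial_rack: blue block 110 x 65 mm with eight small capped vials, 51 mm high in all; loose, to be left alone. Origin: middle of its underside
- tip_box: clear box with white lid, 122 x 87 mm, 64 mm high; loose, to be left alone. Origin: middle of its underside
- jar: squat glass jar with white lid, 70 mm diameter, 80 mm high; loose, to be left alone. Origin: middle of its underside
There are look-alikes about, which are no part of the job. What is meant by the caddy is not blue, and is the larger of those in its own colour. What is shaped like the console but yellow is not meant.

How it is judged:
On the way, in this order (a step that is already met when the one before it is completed fails the run):
1. the caddy stands home against the stop bar (x of caddy in the frame of dock above -0.065 m and y of caddy in the frame of dock between -0.014 and 0.014 m and angle between the x axis of caddy and the x axis of dock, either way round below 0.06 rad), for 0.2 s.
2. the console button is pressed fully down (value of joint button above 0.0048 m), for 0.05 s.
At the end, for the whole second after the job is handed in: The caddy stands upright and at rest with its far edge within 8 mm of the stop bar (origin at x > -65 mm in the dock's frame), within 14 mm of the dock's middle line and straight to 0.06 rad, and the button is up again (under 1.5 mm) (all of step 1 and angle between caddy's own z axis and vertical below 0.03 rad and linear speed of caddy below 0.02 m/s and value of joint button below 0.0015 m); the robot touches nothing.
It fails at once if the caddy rocks or tips by more than 0.1 rad (angle between caddy's own z axis and vertical above 0.1 rad).
It fails at once if the caddy is lifted (its origin rises 12 mm) (height (world z) of caddy above 0.012 m).
It fails at once if the caddy's handle is taken hold of (distance between the grasp point and caddy_handle below 0.045 m and contact force between the fingers and caddy above 0.5 N).
It fails at once if the button is pressed while the caddy is not home (value of joint button above 0.0048 m and not (x of caddy in the frame of dock above -0.065 m and y of caddy in the frame of dock between -0.014 and 0.014 m and angle between the x axis of caddy and the x axis of dock, either way round below 0.06 rad)).
It fails at once if another thing on the bench is moved by more than 25 mm (distance of any of mixer, amber_bottle, clear_bottle, beaker, vial_rack, tip_box, jar from where it was at the start of the episode above 0.025 m).
It also fails if it takes over 51 s, if anything falls off the work surface, if the arm or the gripper's body presses on something with over 40 N, if the wrist force passes 120 N, or if a joint passes its speed limit or range.

## Working session

There is one attempt and no reset: what is moved stays moved. The work goes in short steps, Python scripts to look and compute and a shell command to move; the robot and the scene stay as the last step left them, time stands still between calls to the robot, and variables do not carry over. Pictures are saved under pics/ and viewed, at most 10 in all, crops included, and the job is handed in when it is done.

```bash
mkdir -p pics; cat > h.py <<'E'
import numpy as np, cv2
from bench import r
def cap(n):
    p=r.camera_params(n); im,d=r.get_image(n); return im,d,p
def pts(d,p,uv):
    uv=np.array(uv,float).reshape(-1,2); K=np.array(p['K']);D=np.array(p['distortion']);T=np.linalg.inv(np.array(p['camera_from_world']))
    n=cv2.undistortPoints(uv.reshape(-1,1,2),K,D).reshape(-1,2)
    z=np.array([d[int(v),int(u)] for u,v in uv]); c=np.c_[n*z[:,None],z]
    return c@T[:3,:3].T+T[:3,3]
def plane(p,uv,h):
    uv=np.array(uv,float).reshape(-1,2); K=np.array(p['K']);D=np.array(p['distortion']);T=np.linalg.inv(np.array(p['camera_from_world']))
    n=cv2.undistortPoints(uv.reshape(-1,1,2),K,D).reshape(-1,2)
    c=np.c_[n,np.ones(len(n))]@T[:3,:3].T
    s=(h-T[2,3])/c[:,2]; return T[:3,3]+c*s[:,None]
E
python3 - <<'E'
from h import *
s=r.read_state(); print(s['t'],s['eef_pos'],s['eef_rot'])
for n in('top','side'):
    im,d,p=cap(n); np.savez(n+'0.npz',im=im,d=d,K=p['K'],distortion=p['distortion'],camera_from_world=p['camera_from_world'])
    cv2.imwrite(f'pics/{n}0.png',cv2.resize(im[...,::-1],(800,600)))
E
```

```text
0.0 [0.20221264 0.59087245 0.23828047] [[-9.46135461e-01  3.23770497e-01 -5.95366012e-04]
 [ 3.23771043e-01  9.46133667e-01 -1.84285704e-03]
 [-3.33669113e-05 -1.93635467e-03 -9.99998125e-01]]
```

View pics/top0.png

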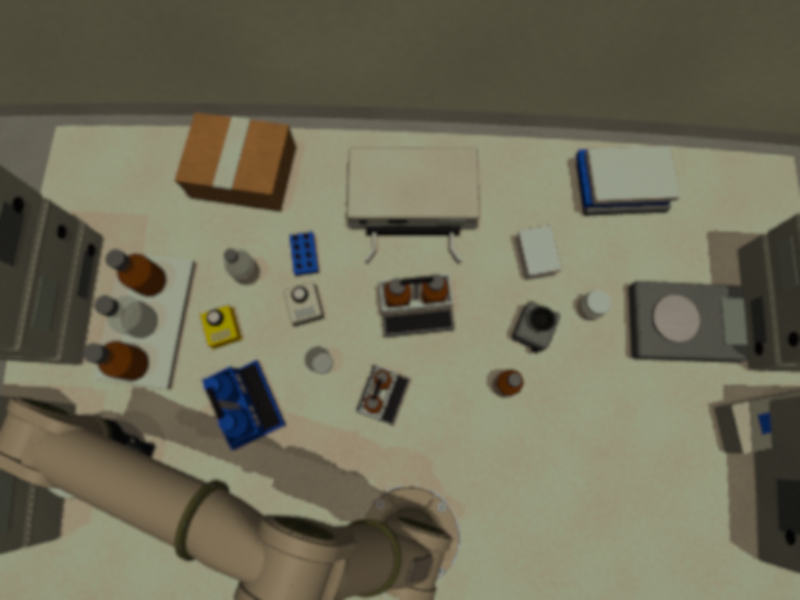

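View pics/side0.png

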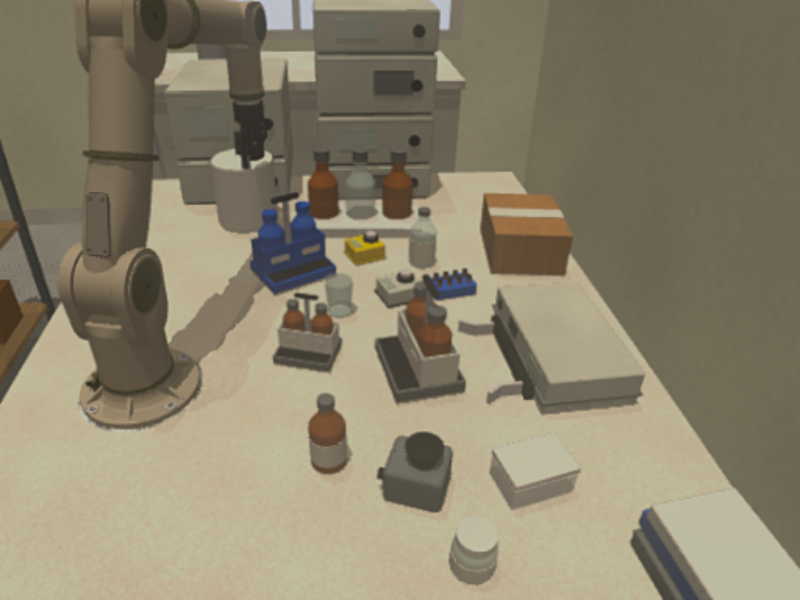

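The large white caddy is at top (416,305), with the small white caddy (383,395) and the blue one (243,405) as look-alikes. The white console is at (303,303) and the yellow look-alike at (220,326). The module is at (413,190) with rails at (372,248) and (455,248). I choose the larger white caddy and the white console, and check both in one close crop.

```bash
python3 - <<'E'
from h import *
z=np.load('top0.npz'); im,d=z['im'],z['d']
c=im[85:275,165:365]; cv2.imwrite('pics/crop.png',cv2.resize(c[...,::-1],None,fx=4,fy=3.1579/3.1579*4*0.78,interpolation=cv2.INTER_CUBIC) if 0 else cv2.resize(c[::,:,::-1],(631,600),interpolation=cv2.INTER_CUBIC))
print(631/200,600/190)
uv=[(u,v) for v in range(85,275) for u in range(165,365)]
P=pts(d,z,uv); np.save('P.npy',P.reshape(190,200,3))
print('bench z',np.median(P[:,2]), np.percentile(P[:,2],[1,10,90,99]), (d==0).mean())
E
```

```text
3.155 3.1578947368421053
bench z 0.0015945635528233915 [-0.00816132 -0.00372712  0.08510525  0.17905445] 0.003814697265625
```

View pics/crop.png

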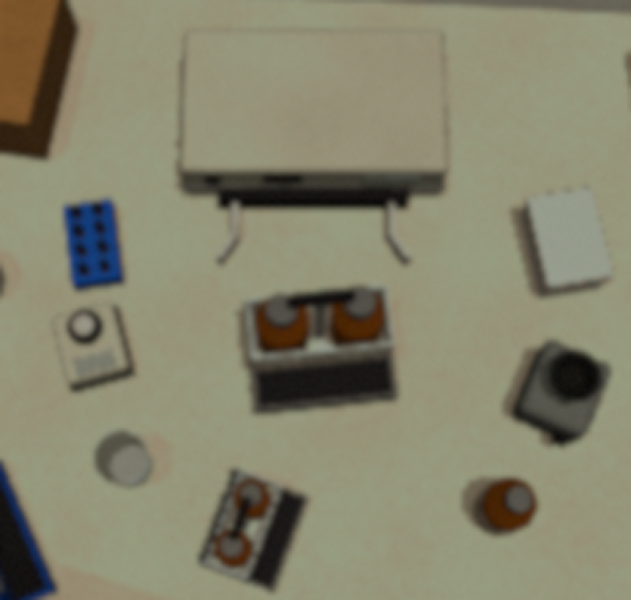

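```bash
python3 - <<'E'
from h import *
z=np.load('top0.npz')
f=lambda x,y:(x/3.156+165-.5*0,y/3.158+85)
C=lambda name,l,h:print(name,np.round(plane(z,[f(*q) for q in l],h)[:,:2],4).tolist())
C('stopbar front top L,R',[(220,207),(408,207)],.034)
C('module top corners nearL nearR farL farR',[(182,172),(444,172),(186,30),(443,30)],.085)
C('tray near top L,R',[(255,406),(395,394)],.034)
C('holder top nearL nearR farR farL',[(250,361),(394,345),(385,289),(244,302)],.104)
C('handle ends',[(288,301),(356,294)],.218)
C('button',[(84,324)],.067)
C('rail ends L R',[(220,262),(408,262)],.03)
C('smallcaddy corners',[(302,495),(235,470),(272,588),(202,562)],.02)
P=np.load('P.npy'); H=P[...,2]
def rect(name,lo,hi,bx):
    m=(H>lo)&(H<hi)&(P[...,0]>bx[0])&(P[...,0]<bx[1])&(P[...,1]>bx[2])&(P[...,1]<bx[3])
    q=P[m][:,:2].astype(np.float32); r_=cv2.minAreaRect(q); print(name,len(q),np.round(r_[0],4),np.round(r_[1],4),round(r_[2],2),np.median(H[m]))
rect('holder',.085,.12,(.4,.75,-.2,.2))
rect('tray',.02,.045,(.35,.65,-.2,.2))
rect('module',.07,.1,(.6,1.2,-.3,.3))
rect('console',.03,.06,(.4,.7,.2,.42))
rect('button',.058,.08,(.4,.7,.2,.42))
rect('rails+bar',.018,.045,(.65,.85,-.2,.2))
E
```

```text
stopbar front top L,R [[0.7436, 0.1435], [0.7541, -0.0995]]
module top corners nearL nearR farL farR [[0.77, 0.1896], [0.7841, -0.1397], [0.9682, 0.1984], [0.9828, -0.1368]]
tray near top L,R [[0.4853, 0.0849], [0.5077, -0.0882]]
holder top nearL nearR farR farL [[0.5269, 0.0903], [0.5536, -0.0803], [0.6225, -0.0678], [0.599, 0.1013]]
handle ends [[0.5715, 0.0459], [0.5827, -0.0286]]
button [[0.5727, 0.2996]]
rail ends L R [[0.6706, 0.1395], [0.6809, -0.1012]]
smallcaddy corners [[0.3792, 0.0221], [0.4065, 0.1062], [0.265, 0.0537], [0.2924, 0.1403]]
holder 234 [0.5807 0.0106] [0.0776 0.1687] 8.13 0.10248890134433375
tray 848 [ 0.484  -0.0348] [0.2675 0.3258] 0.02 0.03466207264739729
module 3870 [8.33e-01 4.00e-04] [0.4463 0.4058] 32.25 0.0840934843021478
console 636 [0.5456 0.2889] [0.3178 0.0935] 12.57 0.04425648201162102
button 86 [0.4892 0.2761] [0.2129 0.0583] 24.42 0.0662178456664636
rails+bar 586 [0.7349 0.0231] [0.0998 0.3379] 2.36 0.03260554065520582
```

Crop shows the big white caddy with its tray edge at (255,406) to (395,394), the white console's button at (84,324), and the rails open towards the caddy. The caddy's yaw is about 8°, the dock's about 2.4°, the dock origin about (0.749, 0.022) and the caddy about (0.580, 0.011). I'll go behind the tray with the open gripper aligned to the dock.

```bash
python3 -m pendant '{"offset":[[0,0,0.16],[0,0,0.16],[0.1,-0.2,0],[0.1,-0.2,0],[0.1,-0.2,0]],"rot":[[0,0,0],[0,0,0.07],[0,0,0.07],[0,0,0.07],[0,0,0.07]],"grip":[85,85,85,85,85]}'
python3 -m pendant '{"offset":[[0.1,-0.2,0],[0.1,-0.2,0],[0.1,-0.2,0],[0.1,-0.2,0],[0.1,-0.2,0]],"rot":[[0,0,0.075],[0,0,0],[0,0,0],[0,0,0],[0,0,0]],"grip":[85,85,85,85,85]}'
```

```text
t: 0.72
eef_pos: [0.278, 0.4395, 0.3188]
eef_rot: [[-0.999, 0.034, -0.0], [0.034, 0.999, -0.001], [0.0, -0.001, -1.0]]
wrist_force: [1.2, 0.1, -0.0]
grip_width: 0.0851
grasp_force: 0.0
t: 1.35
eef_pos: [0.4027, 0.1894, 0.3191]
eef_rot: [[-0.999, -0.042, -0.0], [-0.042, 0.999, 0.0], [0.0, 0.0, -1.0]]
wrist_force: [1.2, 0.1, -0.4]
grip_width: 0.0849
grasp_force: 0.0
```

```bash
python3 -m pendant '{"offset":[[0.042,-0.184,0],[0.042,-0.184,0],[0.042,-0.184,0],[0.042,-0.184,0],[0,0,0]],"rot":[[0,0,0],[0,0,0],[0,0,0],[0,0,0],[0,0,0]],"grip":[85,85,85,85,85]}'
python3 - <<'E'
from h import *
im,d,p=cap('wrist'); T=np.linalg.inv(p['camera_from_world']); print(T.round(3)); np.savez('w1.npz',im=im,d=d,**p)
im2,_,_=cap('side')
cv2.imwrite('pics/w1.png',np.hstack([cv2.resize(x[...,::-1],(400,300)) for x in (im,im2)]))
E
```

```text
t: 1.98
eef_pos: [0.4445, 0.0032, 0.3193]
eef_rot: [[-0.999, -0.035, 0.0], [-0.035, 0.999, -0.0], [-0.0, -0.0, -1.0]]
wrist_force: [-0.9, 0.6, -0.4]
grip_width: 0.0849
grasp_force: 0.0
[[-0.035  0.959  0.281  0.374]
 [ 0.999  0.033  0.009  0.   ]
 [-0.001  0.281 -0.96   0.452]
 [ 0.     0.     0.     1.   ]]
```

View pics/w1.png

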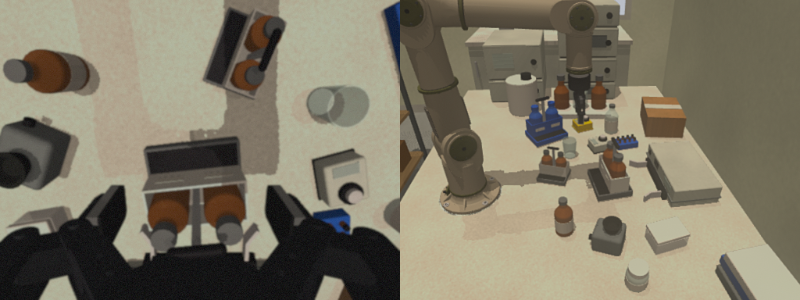

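The wrist view shows the tray edge at (145,150) to (240,140), with the small caddy behind it and an 80 mm gap between them. I'm descending there.

```bash
python3 -m pendant '{"offset":[[0.03,0,-0.21],[0,0,-0.21],[0,0,-0.21],[0,0,-0.21],[0,0,-0.16]],"rot":[[0,0,0.007],[0,0,0],[0,0,0],[0,0,0],[0,0,0]],"grip":[85,85,85,85,85]}'
python3 - <<'E'
from h import *
s=r.read_state(); print(s['eef_pos'],s['wrist_force'])
im,d,p=cap('wrist'); cv2.imwrite('pics/w2.png',im[...,::-1])
E
```

```text
t: 2.7
eef_pos: [0.4506, 0.0091, 0.067]
eef_rot: [[-0.999, -0.052, -0.002], [-0.052, 0.999, 0.0], [0.002, 0.0, -1.0]]
wrist_force: [1.3, 0.9, 0.5]
grip_width: 0.0852
grasp_force: 0.0
[0.45058612 0.00912281 0.06695315] [1.29502431 0.87247602 0.52075293]
```

View pics/w2.png

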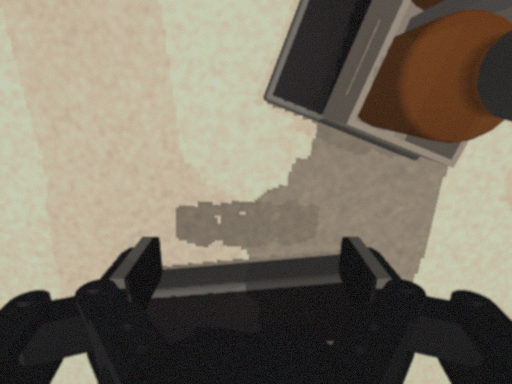

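The fingertips are at (150,245) and (350,245), and the tray's near face is at rows 260–290 between them. I'll compute the clearance.

```bash
python3 - <<'E'
from h import *
p=r.camera_params('wrist')
print(plane(p,[(165,295),(335,283)],.034).round(4),plane(p,[(165,268),(335,257)],.006).round(4))
print('small caddy',plane(p,[(268,98),(450,162),(420,155)],.02).round(3))
print('tips',[plane(p,[(150,240),(350,240)],h).round(3)[:,:2].tolist() for h in(.06,.07)])
E
```

```text
[[ 0.4971 -0.0417  0.034 ]
 [ 0.483   0.0621  0.034 ]] [[ 0.4954 -0.0492  0.006 ]
 [ 0.4804  0.0693  0.006 ]]
small caddy [[0.377 0.015 0.02 ]
 [0.407 0.125 0.02 ]
 [0.404 0.106 0.02 ]]
tips [[[0.447, -0.041], [0.442, 0.057]], [[0.442, -0.037], [0.437, 0.053]]]
```

```bash
python3 -m pendant '{"offset":[[0,0,-0.12],[0,0,-0.06],[0,0,-0.024],[0,0,0],[0,0,0]],"rot":[[0,0,0],[0,0,0],[0,0,0],[0,0,0],[0,0,0]],"grip":[85,85,85,85,85]}'
```

```text
t: 3.38
eef_pos: [0.4526, 0.0075, 0.0192]
eef_rot: [[-0.999, -0.049, 0.001], [-0.049, 0.999, 0.0], [-0.001, 0.0, -1.0]]
wrist_force: [0.7, -0.4, -0.1]
grip_width: 0.085
grasp_force: 0.0
```

```bash
python3 -m pendant '{"offset":[[0.02,0.001,-0.02],[0.03,0.001,0],[0.03,0.001,0],[0.03,0.001,0],[0.03,0.001,0]],"rot":[[0,0,0],[0,0,0],[0,0,0],[0,0,0],[0,0,0]],"grip":[85,85,85,85,85]}'
python3 -m pendant '{"offset":[[0.03,0.001,0],[0.03,0.001,0],[0.03,0.001,0],[0.03,0.001,0],[0,0,0]],"rot":[[0,0,0],[0,0,0],[0,0,0],[0,0,0],[0,0,0]],"grip":[85,85,85,85,85]}'
python3 - <<'E'
from h import *
im,d,p=cap('wrist'); cv2.imwrite('pics/w3.png',np.hstack([cv2.resize(x[...,::-1],(400,300)) for x in (im,cap('top')[0][85:235,165:365])]))
E
```

```text
t: 4.0
eef_pos: [0.4842, 0.0094, 0.0124]
eef_rot: [[-0.999, -0.051, -0.007], [-0.051, 0.999, 0.001], [0.007, 0.001, -1.0]]
wrist_force: [-11.0, 2.6, 6.4]
grip_width: 0.0849
grasp_force: 5.6
t: 4.62
eef_pos: [0.5152, 0.0099, 0.0123]
eef_rot: [[-0.999, -0.05, -0.005], [-0.05, 0.999, 0.0], [0.005, 0.0, -1.0]]
wrist_force: [-4.4, 1.7, 0.1]
grip_width: 0.0848
grasp_force: 2.5
```

View pics/w3.png

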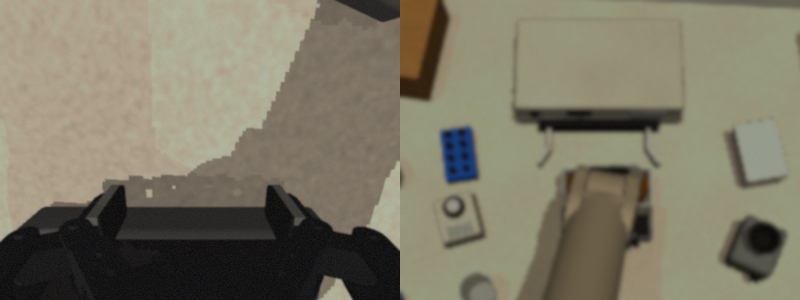

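The tray edge lies parallel across both fingers at row 207, and the caddy is heading squarely between the rails. I'll keep pushing.

```bash
python3 -m pendant '{"offset":[[0.03,0.003,0],[0.03,0.003,0],[0.03,0.003,0],[0.03,0.003,0],[0.03,0.003,0]],"rot":[[0,0,-0.004],[0,0,-0.004],[0,0,0],[0,0,0],[0,0,0]],"grip":[85,85,85,85,85]}'
python3 -m pendant '{"offset":[[0.03,0.003,0],[0.03,0.003,0],[0.02,0.001,0],[0.02,0.001,0],[0,0,0]],"rot":[[0,0,0],[0,0,0],[0,0,0],[0,0,0],[0,0,0]],"grip":[85,85,85,85,85]}'
```

```text
t: 5.35
eef_pos: [0.5502, 0.013, 0.0118]
eef_rot: [[-0.999, -0.04, -0.01], [-0.04, 0.999, 0.0], [0.01, 0.001, -1.0]]
wrist_force: [-31.2, -0.2, 19.6]
grip_width: 0.0851
grasp_force: 16.0
t: 5.98
eef_pos: [0.5562, 0.0176, 0.0064]
eef_rot: [[-0.998, -0.038, -0.048], [-0.038, 0.999, 0.006], [0.048, 0.008, -0.999]]
wrist_force: [-78.4, 10.6, 39.9]
grip_width: 0.0852
grasp_force: 40.0
```

Blocked early with 78 N, so I'm backing off to look.

```bash
python3 -m pendant '{"offset":[[-0.06,-0.002,0],[-0.06,-0.002,0],[-0.06,-0.003,0],[-0.03,0,0],[0,0,0]],"rot":[[0,0,0],[0,0,0],[0,0,0],[0,0,0],[0,0,0]],"grip":[85,85,85,85,85]}'
python3 - <<'E'
from h import *
im,d,p=cap('wrist');t=cap('top'); s=cap('side')
np.savez('t4.npz',im=t[0],d=t[1],**t[2]); np.savez('s4.npz',im=s[0],d=s[1],**s[2]); np.savez('w4.npz',im=im,d=d,**p)
a=cv2.resize(t[0][130:240,205:315],(400,400)); b=cv2.resize(s[0][150:270,230:350],(400,400),interpolation=cv2.INTER_CUBIC)
cv2.imwrite('pics/w4.png',np.hstack([a,b])[...,::-1])
E
```

```text
t: 6.6
eef_pos: [0.527, 0.0137, 0.0134]
eef_rot: [[-0.999, -0.041, 0.0], [-0.041, 0.999, 0.0], [-0.0, 0.0, -1.0]]
wrist_force: [0.7, -0.3, 0.4]
grip_width: 0.0847
grasp_force: 0.0
```

View pics/w4.png

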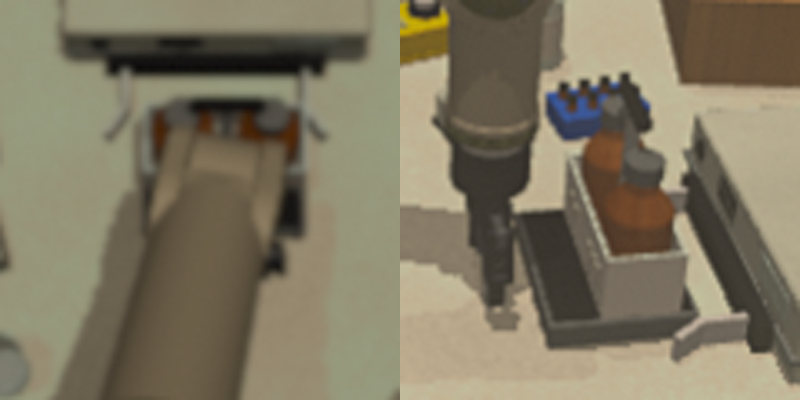

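```bash
python3 - <<'E'
from h import *
s=np.load('s4.npz');t=np.load('t4.npz')
c,sn=np.cos(.042),np.sin(.042)
def dk(P): q=P[:,:2]-[.749,.022]; return (q@np.array([[c,-sn],[sn,c]])).round(4).tolist()
S=lambda l,h:dk(plane(s,[((x-400)/3.333+230,y/3.333+150) for x,y in l],h))
Tt=lambda l,h:dk(plane(t,[(x/3.636+205,y/3.636+130) for x,y in l],h))
print('side tray R near,far, L near top',S([(548,328),(695,302),(518,214)],.034))
print('side tray bottom R near far',S([(552,348),(697,318)],.006))
print('side holder top nearR farR nearL',S([(604,264),(685,250),(567,158)],.104))
print('side rail R mouth inner, bend, stop face R',S([(672,340),(690,325),(747,318)],.03), S([(757,352)],.0))
print('top holder farL farR nearR',Tt([(147,107),(305,103),(308,172)],.104))
print('top tray nearR,',Tt([(305,236),(145,236)],.034))
print('top rails L,R straight inner',Tt([(129,75),(302,75),(108,138),(326,138)],.03),'bar',Tt([(108,72),(322,70)],.034))
w=np.load('w4.npz'); np.save('x.npy',0)
g=w['im']; cv2.imwrite('pics/w5.png',g[...,::-1])
# depth-based holder top & tray
d=t['d']; uv=[(u,v) for v in range(130,240) for u in range(205,315)]; P=pts(d,t,uv); q=np.array(dk(P)); 
for n,lo,hi,bx in(('holder',.092,.115,(-.25,-.04)),):
    m=(P[:,2]>lo)&(P[:,2]<hi)&(q[:,0]>bx[0])&(q[:,0]<bx[1])&(abs(q[:,1])<.13); print(n,m.sum(),q[m].min(0),q[m].max(0))
E
```

```text
side tray R near,far, L near top [[-0.1808, -0.1024], [-0.0359, -0.0847], [-0.1769, 0.0713]]
side tray bottom R near far [[-0.1748, -0.0995], [-0.0279, -0.0766]]
side holder top nearR farR nearL [[-0.1339, -0.1019], [-0.0561, -0.0916], [-0.1316, 0.0652]]
side rail R mouth inner, bend, stop face R [[-0.0704, -0.1286], [-0.0481, -0.111], [0.008, -0.1087]] [[0.0172, -0.124]]
top holder farL farR nearR [[-0.0619, 0.0745], [-0.0573, -0.093], [-0.1333, -0.0947]]
top tray nearR, [[-0.186, -0.096], [-0.186, 0.0782]]
top rails L,R straight inner [[0.0008, 0.0983], [0.001, -0.0964], [-0.0733, 0.1207], [-0.0732, -0.1218]] bar [[0.003, 0.1217], [0.0056, -0.1188]]
holder 78 [-0.2341 -0.0899] [-0.0541  0.0763]
```

View pics/w5.png

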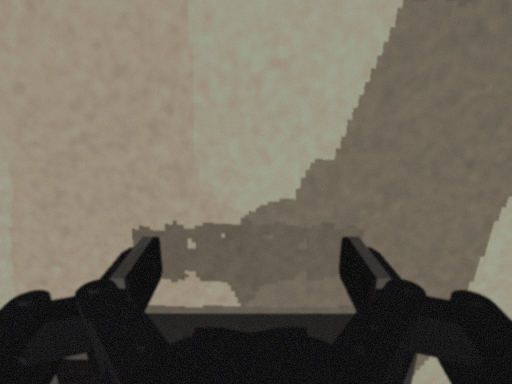

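The fingers and tray edge are parallel (row 313), but the caddy sits about 8 mm right of the dock's middle line. Its right front corner is caught at the rail's bend, and the tips were also bearing on the bench. I'll push again, a bit higher and diagonally to the left, so the pads carry the caddy off the rail.

```bash
python3 -m pendant '{"offset":[[0,-0.024,0.028],[0.04,0.001,0],[0.03,0.001,0],[0.02,0.001,0],[0.01,0.01,0]],"rot":[[0,0,0],[0,0,0],[0,0,0],[0,0,0],[0,0,0]],"grip":[85,85,85,85,85]}'
python3 -m pendant '{"offset":[[0.005,0.01,0],[0.005,0.01,0],[0.005,0.01,0],[0,0,0],[0,0,0]],"rot":[[0,0,0],[0,0,0],[0,0,0],[0,0,0],[0,0,0]],"grip":[85,85,85,85,85]}'
```

```text
t: 7.38
eef_pos: [0.5521, 0.0108, 0.0201]
eef_rot: [[-0.999, -0.041, -0.0], [-0.041, 0.999, -0.0], [0.0, -0.0, -1.0]]
wrist_force: [-0.1, -0.2, -0.5]
grip_width: 0.085
grasp_force: 0.0
t: 8.0
eef_pos: [0.5556, 0.0182, 0.0203]
eef_rot: [[-0.999, -0.041, -0.0], [-0.041, 0.999, -0.0], [0.0, -0.0, -1.0]]
wrist_force: [-0.3, -0.0, 0.6]
grip_width: 0.0847
grasp_force: 0.0
```

```bash
python3 -m pendant '{"offset":[[0,-0.04,0],[0.01,0,0],[0.01,0,0],[0.01,0.0,0],[0,0,0]],"rot":[[0,0,0],[0,0,0],[0,0,0],[0,0,0],[0,0,0]],"grip":[85,85,85,85,85]}'
```

```text
t: 8.62
eef_pos: [0.559, 0.0074, 0.0193]
eef_rot: [[-0.999, -0.04, -0.009], [-0.04, 0.999, -0.0], [0.009, 0.0, -1.0]]
wrist_force: [-16.4, -1.5, 10.8]
grip_width: 0.085
grasp_force: 8.3
```

```bash
python3 -m pendant '{"offset":[[0.005,0.012,0],[0.005,0.012,0],[0.005,0.012,0],[0.005,0.012,0],[0,0,0]],"rot":[[0,0,0],[0,0,0],[0,0,0],[0,0,0],[0,0,0]],"grip":[85,85,85,85,85]}'
```

```text
t: 9.25
eef_pos: [0.5625, 0.0174, 0.0188]
eef_rot: [[-0.999, -0.036, -0.012], [-0.036, 0.999, -0.002], [0.012, -0.001, -1.0]]
wrist_force: [-21.5, -5.4, 14.2]
grip_width: 0.085
grasp_force: 10.5
```

```bash
cat >> h.py <<'E'
def dk(P): 
    c,s=np.cos(.042),np.sin(.042); return (P[:,:2]-[.749,.022])@np.array([[c,-s],[s,c]])
def holder(pic=None):
    im,d,p=cap('top'); uv=[(u,v) for v in range(120,240) for u in range(200,320)]; P=pts(d,p,uv); q=dk(P)
    m=(P[:,2]>.092)&(P[:,2]<.115)&(q[:,0]>-.13)&(q[:,0]<-.01)&(abs(q[:,1])<.13); h=q[m]
    print('holder y',h[:,1].min(),h[:,1].max(),'mid',(h[:,1].min()+h[:,1].max())/2,'x max',h[:,0].max())
    R=h[h[:,1]<-.075];L=h[h[:,1]>.055];print('far x at L,R',L[:,0].max() if len(L) else 0,R[:,0].max() if len(R) else 0)
    if pic: cv2.imwrite(pic,cv2.resize(im[125:235,200:310,::-1],(600,600),interpolation=cv2.INTER_CUBIC))
E
python3 -c "
from h import *
holder('pics/t6.png')"
```

```text
holder y -0.08607905628421317 0.08348974398947528 mid -0.0012946561473689416 x max -0.04197921360226793
far x at L,R -0.04197921360226793 -0.05529879328399843
```

View pics/t6.png

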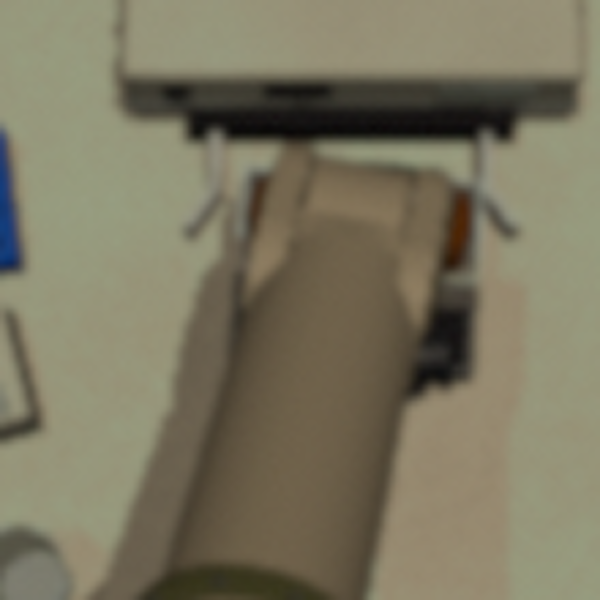

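The caddy has moved left, clear of the right rail at (480,150). I'll push straight on.

```bash
python3 -m pendant '{"offset":[[0.015,0.002,0],[0.015,0.002,0],[0.015,0.002,0],[0.01,0.001,0],[0,0,0]],"rot":[[0,0,0],[0,0,0],[0,0,0],[0,0,0],[0,0,0]],"grip":[85,85,85,85,85]}'
```

```text
t: 9.93
eef_pos: [0.5642, 0.0187, 0.0167]
eef_rot: [[-0.999, -0.032, -0.036], [-0.032, 0.999, 0.001], [0.036, 0.002, -0.999]]
wrist_force: [-67.3, -1.9, 48.1]
grip_width: 0.0851
grasp_force: 34.8
```

Still blocked, and there is a downward pad force of 48 N. I'll back off, raise the arm aside and measure properly.

```bash
python3 -m pendant '{"offset":[[-0.06,0,0.005],[-0.08,0,0],[0,0,0.24],[0,0,0.24],[0,0,0.24]],"rot":[[0,0,0],[0,0,0],[0,0,0],[0,0,0],[0,0,0]],"grip":[85,85,85,85,85]}'
python3 -m pendant '{"offset":[[0,0,0.24],[0,0,0.24],[-0.1,0.2,0],[-0.1,0.2,0],[-0.1,0.2,0]],"rot":[[0,0,0],[0,0,0],[0,0,0],[0,0,0],[0,0,0]],"grip":[85,85,85,85,85]}'
python3 -m pendant '{"offset":[[0,0.24,0],[0,0.24,0],[0,0.24,0],[0,0,0],[0,0,0]],"rot":[[0,0,0],[0,0,0],[0,0,0],[0,0,0],[0,0,0]],"grip":[85,85,85,85,85]}'
python3 - <<'E'
from h import *
t=cap('top'); s=cap('side'); np.savez('t7.npz',im=t[0],d=t[1],**t[2]); np.savez('s7.npz',im=s[0],d=s[1],**s[2])
a=cv2.resize(t[0][125:235,200:310],(400,400),interpolation=cv2.INTER_CUBIC); b=cv2.resize(s[0][150:270,230:350],(400,400),interpolation=cv2.INTER_CUBIC)
a=cv2.convertScaleAbs(a,alpha=1.5); b=cv2.convertScaleAbs(b,alpha=1.2)
cv2.imwrite('pics/w7.png',np.hstack([a,b])[...,::-1])
E
```

```text
t: 10.55
eef_pos: [0.5467, 0.0221, 0.2036]
eef_rot: [[-0.999, -0.041, 0.0], [-0.041, 0.999, 0.0], [-0.0, 0.0, -1.0]]
wrist_force: [1.1, 0.7, -0.3]
grip_width: 0.0848
grasp_force: 0.0
t: 11.18
eef_pos: [0.471, 0.1735, 0.3218]
eef_rot: [[-0.999, -0.041, 0.001], [-0.041, 0.999, 0.001], [-0.001, 0.0, -1.0]]
wrist_force: [0.3, -0.2, -0.7]
grip_width: 0.0849
grasp_force: 0.0
t: 11.8
eef_pos: [0.4721, 0.3518, 0.3212]
eef_rot: [[-0.999, -0.041, -0.0], [-0.041, 0.999, -0.001], [0.0, -0.001, -1.0]]
wrist_force: [0.7, -0.7, 0.0]
grip_width: 0.0852
grasp_force: 0.0
```

View pics/w7.png

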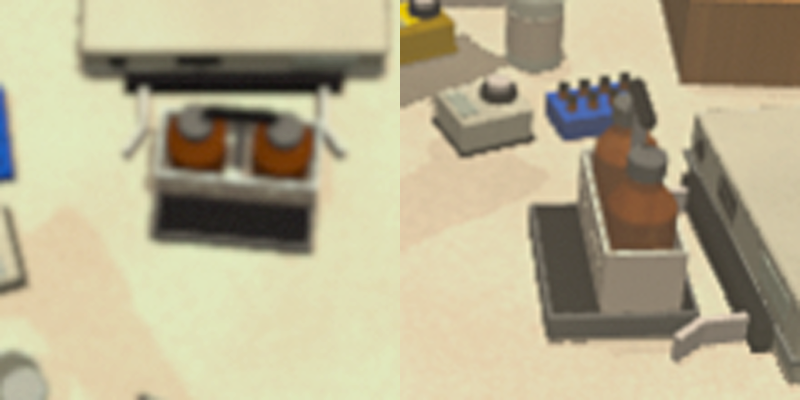

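```bash
python3 - <<'E'
from h import *
t=np.load('t7.npz'); Tt=lambda l,h:dk(plane(t,[(x/3.636+200,y/3.636+125) for x,y in l],h)).round(4).tolist()
print('tray near L R',Tt([(153,238),(311,246)],.034))
print('holder nearL nearR',Tt([(153,182),(318,191)],.104))
print('caps/handle',Tt([(205,113),(275,117)],.218))
print('rails',Tt([(143,92),(148,125),(323,92),(319,125),(126,155),(341,153)],.03))
d=t['d'];uv=[(u,v) for v in range(125,235) for u in range(200,310)]; P=pts(d,t,uv); q=dk(P)
for lo,hi in((.092,.115),):
    m=(P[:,2]>lo)&(P[:,2]<hi)&(q[:,0]>-.19)&(q[:,0]<-.01)&(abs(q[:,1])<.13); R=cv2.minAreaRect(q[m].astype(np.float32)); print(R)
m=(P[:,2]>.018)&(P[:,2]<.045)&(q[:,0]>-.22)&(q[:,0]<-.11)&(abs(q[:,1])<.12); h=q[m]
print('tray',cv2.minAreaRect(h.astype(np.float32)),h.min(0),h.max(0))
p=r.camera_params('wrist')
E
```

```text
tray near L R [[-0.1679, 0.0895], [-0.1768, -0.0829]]
holder nearL nearR [[-0.1245, 0.0867], [-0.1342, -0.0861]]
caps/handle [[-0.0876, 0.0311], [-0.0916, -0.0368]]
rails [[0.0022, 0.103], [-0.0369, 0.0969], [0.0024, -0.0997], [-0.0367, -0.0944], [-0.0719, 0.1209], [-0.0695, -0.1183]]
((-0.08407086879014969, -0.00194530189037323), (0.16837391257286072, 0.07881207019090652), 83.82474517822266)
tray ((-0.14524435997009277, 0.002673700451850891), (0.1760822981595993, 0.06407629698514938), 88.71385192871094) [-0.17889171 -0.08605167] [-0.11135311  0.09054326]
```

The top view shows the caddy turned about −3.5° relative to the dock, centred at y ≈ −1 mm and 28 mm short, with its front right corner (316,125) against the right rail. The pads were also pressing the tray down. I'll push again dock-aligned so the right finger leads, with the z command rising to cancel the downward force.

```bash
python3 -m pendant '{"offset":[[0.02,-0.23,0],[0.02,-0.23,0],[0.02,-0.23,0],[0.02,-0.23,0],[0.06,-0.23,0]],"rot":[[0,0,0],[0,0,0],[0,0,0],[0,0,0],[0,0,0]],"grip":[85,85,85,85,85]}'
python3 -m pendant '{"offset":[[0.06,-0.23,0],[0,0,0],[0,0,-0.24],[0,0,-0.24],[0,0,-0.24]],"rot":[[0,0,0],[0,0,0],[0,0,0],[0,0,0],[0,0,0]],"grip":[85,85,85,85,85]}'
python3 -m pendant '{"offset":[[0,0,-0.24],[0,0,-0.14],[0,0,-0.08],[0,0,0],[0,0,0]],"rot":[[0,0,0],[0,0,0],[0,0,0],[0,0,0],[0,0,0]],"grip":[85,85,85,85,85]}'
```

```text
t: 12.52
eef_pos: [0.5064, 0.0613, 0.3225]
eef_rot: [[-0.999, -0.039, 0.001], [-0.039, 0.999, 0.002], [-0.002, 0.002, -1.0]]
wrist_force: [0.6, -0.2, 0.2]
grip_width: 0.0852
grasp_force: 0.0
t: 13.15
eef_pos: [0.5216, 0.0068, 0.1405]
eef_rot: [[-0.999, -0.04, 0.002], [-0.04, 0.999, 0.001], [-0.002, 0.001, -1.0]]
wrist_force: [-0.0, 0.5, -1.1]
grip_width: 0.0848
grasp_force: 0.0
t: 13.78
eef_pos: [0.5225, 0.0069, 0.0278]
eef_rot: [[-0.999, -0.04, 0.002], [-0.04, 0.999, 0.0], [-0.002, 0.0, -1.0]]
wrist_force: [1.2, -0.3, -0.2]
grip_width: 0.0848
grasp_force: 0.0
```

```bash
python3 -m pendant '{"offset":[[0.05,0.002,-0.03],[0.05,0.002,0],[0.03,0.001,0],[0.015,0.001,0.004],[0.015,0.001,0.004]],"rot":[[0,0,0],[0,0,0],[0,0,0],[0,0,0],[0,0,0]],"grip":[85,85,85,85,85]}'
python3 -m pendant '{"offset":[[0.012,0.0005,0.004],[0.012,0.0005,0.004],[0,0,0],[0,0,0],[0,0,0]],"rot":[[0,0,0],[0,0,0],[0,0,0],[0,0,0],[0,0,0]],"grip":[85,85,85,85,85]}'
```

```text
t: 14.4
eef_pos: [0.562, 0.0087, 0.0211]
eef_rot: [[-0.999, -0.041, -0.0], [-0.041, 0.999, -0.0], [0.0, -0.0, -1.0]]
wrist_force: [0.9, -1.2, 0.7]
grip_width: 0.0852
grasp_force: 0.0
t: 15.02
eef_pos: [0.5629, 0.0087, 0.0213]
eef_rot: [[-0.999, -0.039, -0.01], [-0.039, 0.999, 0.0], [0.01, 0.001, -1.0]]
wrist_force: [-14.5, -0.9, 4.0]
grip_width: 0.0851
grasp_force: 7.4
```

```bash
python3 -m pendant '{"offset":[[0.012,0.0005,0.006],[0.012,0.0005,0.006],[0.012,0.0005,0.006],[0,0,0],[0,0,0]],"rot":[[0,0,0],[0,0,0],[0,0,0],[0,0,0],[0,0,0]],"grip":[85,85,85,85,85]}'
```

```text
t: 15.65
eef_pos: [0.5643, 0.0106, 0.0219]
eef_rot: [[-0.999, -0.039, -0.026], [-0.039, 0.999, 0.003], [0.026, 0.004, -1.0]]
wrist_force: [-32.7, 4.9, 0.1]
grip_width: 0.0849
grasp_force: 16.3
```

Still blocked at the right front corner, with no downward force now, so the flare is holding it. I'll nudge the caddy left at the side of its tray near the middle, using closed fingers tilted so the gripper's body stays clear of the holder.

```bash
python3 -m pendant '{"offset":[[-0.1,0,0],[-0.1,0,0],[0,0,0.24],[0,0,0.24],[0,0,0.24]],"rot":[[0,0,0],[0,0,0],[0,0,0],[0,0,0],[0,0,0]],"grip":[85,85,85,40,0]}'
python3 -m pendant '{"offset":[[0,-0.05,0.24],[0,-0.18,0.18],[0,-0.22,0],[0.1,-0.18,0],[0.2,-0.1,0]],"rot":[[0,0,0],[0,0,0],[0.14,0,0],[0.15,0,0],[0.15,0,0]],"grip":[0,0,0,0,0]}'
python3 -m pendant '{"offset":[[0.14,0,0],[0,0,0],[0,0,0],[0,0,0],[0,0,0]],"rot":[[0.145,0,0],[0,0,0],[0,0,0],[0,0,0],[0,0,0]],"grip":[0,0,0,0,0]}'
```

```text
t: 16.27
eef_pos: [0.5265, 0.0093, 0.2097]
eef_rot: [[-0.999, -0.041, 0.0], [-0.041, 0.999, 0.0], [-0.0, 0.0, -1.0]]
wrist_force: [1.0, 0.9, -0.4]
grip_width: 0.0514
grasp_force: 0.0
t: 16.9
eef_pos: [0.6022, -0.175, 0.3148]
eef_rot: [[-0.999, -0.043, 0.006], [-0.036, 0.894, 0.448], [-0.025, 0.447, -0.894]]
wrist_force: [2.6, 2.3, 2.4]
grip_width: -0.0003
grasp_force: 0.0
t: 17.52
eef_pos: [0.6368, -0.1708, 0.3145]
eef_rot: [[-0.999, -0.045, 0.002], [-0.036, 0.818, 0.574], [-0.027, 0.573, -0.819]]
wrist_force: [0.0, -0.6, -0.2]
grip_width: -0.0
grasp_force: 0.0
```

```bash
cat >> h.py <<'E'
def pose():
    im,d,p=cap('top');uv=[(u,v) for v in range(115,240) for u in range(200,312)]; P=pts(d,p,uv); q=dk(P)
    for n,lo,hi,x0,x1 in(('holder',.092,.115,-.19,-.005),('trayfront',.018,.045,-.23,-.115)):
        m=(P[:,2]>lo)&(P[:,2]<hi)&(q[:,0]>x0)&(q[:,0]<x1)&(abs(q[:,1])<.105); h=q[m]
        if len(h)<20: print(n,'hidden');continue
        # near-edge line: min x per y bin
        b=[(h[s,1].mean(),h[s,0].min()) for a in np.arange(-.075,.08,.01) for s in [abs(h[:,1]-a)<.005] if s.sum()>2]
        b=np.array(b); k=np.polyfit(b[:,0],b[:,1],1); e=b[:,1]-np.polyval(k,b[:,0]); g=abs(e)<.004; k=np.polyfit(b[g,0],b[g,1],1)
        print(n,len(h),'y',h[:,1].min().round(4),h[:,1].max().round(4),'near edge x at y=0',k[1].round(4),'yaw',(-k[0]).round(3),g.sum())
E
python3 -c "
from h import *
pose()"
python3 -m pendant '{"offset":[[0.035,0.04,-0.2],[0.035,0.04,-0.2],[0,0,-0.24],[0,0,-0.24],[0,0,-0.12]],"rot":[[0,0,0],[0,0,0],[0,0,0],[0,0,0],[0,0,0]],"grip":[0,0,0,0,0]}'
python3 -m pendant '{"offset":[[0,0,-0.1],[0,0,-0.04],[0,0,0],[0,0,0],[0,0,0]],"rot":[[0,0,0],[0,0,0],[0,0,0],[0,0,0],[0,0,0]],"grip":[0,0,0,0,0]}'
```

```text
holder 205 y -0.0858 0.0838 near edge x at y=0 -0.1199 yaw -0.112 16
trayfront 597 y -0.0856 0.0944 near edge x at y=0 -0.17 yaw -0.112 16
t: 18.2
eef_pos: [0.6533, -0.1507, 0.0593]
eef_rot: [[-0.999, -0.04, -0.003], [-0.034, 0.817, 0.576], [-0.021, 0.576, -0.817]]
wrist_force: [-0.4, -0.1, 0.1]
grip_width: -0.0002
grasp_force: 0.0
t: 18.82
eef_pos: [0.655, -0.1526, 0.0281]
eef_rot: [[-0.999, -0.042, 0.002], [-0.034, 0.818, 0.574], [-0.026, 0.574, -0.819]]
wrist_force: [-0.3, 0.4, -0.6]
grip_width: 0.0
grasp_force: 0.0
```

```bash
python3 -m pendant '{"offset":[[0.003,0.08,-0.024],[0,0.08,0],[0,0.04,0],[0,0.02,0],[0,0.01,0]],"rot":[[0,0,0],[0,0,0],[0,0,0],[0,0,0],[0,0,0]],"grip":[0,0,0,0,0]}'
python3 -m pendant '{"offset":[[0,0.016,0],[0,0.012,0],[0,0.012,0],[0,0,0],[0,0,0]],"rot":[[0,0,0],[0,0,0],[0,0,0],[0,0,0],[0,0,0]],"grip":[0,0,0,0,0]}'
```

```text
t: 19.45
eef_pos: [0.6551, -0.0946, 0.0209]
eef_rot: [[-0.999, -0.041, 0.0], [-0.034, 0.818, 0.575], [-0.024, 0.574, -0.818]]
wrist_force: [0.1, -0.0, -0.4]
grip_width: 0.0005
grasp_force: 0.0
t: 20.08
eef_pos: [0.6551, -0.085, 0.0207]
eef_rot: [[-0.999, -0.041, 0.0], [-0.033, 0.818, 0.575], [-0.023, 0.574, -0.818]]
wrist_force: [-0.1, -0.7, 0.5]
grip_width: -0.0001
grasp_force: 0.3
```

```bash
python3 -m pendant '{"offset":[[0,0.012,0],[0,0.012,0.002],[0,0.012,0.002],[0,0,0],[0,0,0]],"rot":[[0,0,0],[0,0,0],[0,0,0],[0,0,0],[0,0,0]],"grip":[0,0,0,0,0]}'
python3 -c "
from h import *
pose()"
```

```text
t: 20.7
eef_pos: [0.6547, -0.0779, 0.0209]
eef_rot: [[-0.999, -0.039, 0.0], [-0.031, 0.819, 0.572], [-0.023, 0.572, -0.82]]
wrist_force: [-0.8, -5.2, -2.0]
grip_width: 0.0001
grasp_force: 2.7
holder 203 y -0.0998 0.0913 near edge x at y=0 -0.1202 yaw -0.114 16
trayfront 580 y -0.0777 0.1021 near edge x at y=0 -0.1701 yaw -0.111 15
```

The caddy translated 8 mm left with its yaw unchanged at −0.11, so it is off the rail. I'll go back behind the tray and push with the right finger leading to square it.

```bash
python3 -m pendant '{"offset":[[0,-0.1,0],[0,-0.1,0],[0,0,0.24],[0,0,0.24],[0,0,0.24]],"rot":[[0,0,0],[0,0,0],[0,0,0],[0,0,0],[0,0,0]],"grip":[0,0,0,0,0]}'
python3 -m pendant '{"offset":[[0,0,0.24],[0,0,0.2],[-0.22,0.03,0],[-0.2,0.1,0],[-0.1,0.2,0]],"rot":[[0,0,0],[0,0,0],[-0.15,0,0],[-0.15,0,0],[-0.15,0,0]],"grip":[0,0,85,85,85]}'
python3 -m pendant '{"offset":[[0,0.18,0],[0,0,0],[0,0,-0.2],[0,0,-0.24],[0,0,-0.24]],"rot":[[-0.14,0,0],[0,0,0],[0,0,0],[0,0,0],[0,0,0]],"grip":[85,85,85,85,85]}'
python3 -c "
from h import *
pose()"
```

```text
t: 21.38
eef_pos: [0.6549, -0.1254, 0.2035]
eef_rot: [[-0.999, -0.041, -0.0], [-0.034, 0.817, 0.575], [-0.023, 0.575, -0.818]]
wrist_force: [1.1, -0.0, 0.4]
grip_width: 0.0001
grasp_force: 0.0
t: 22.0
eef_pos: [0.5335, -0.056, 0.3132]
eef_rot: [[-0.999, -0.033, -0.003], [-0.033, 0.983, 0.182], [-0.003, 0.182, -0.983]]
wrist_force: [0.8, 1.6, 1.4]
grip_width: 0.0546
grasp_force: 0.0
t: 22.62
eef_pos: [0.5352, -0.009, 0.1413]
eef_rot: [[-0.999, -0.037, -0.005], [-0.037, 0.998, 0.041], [0.003, 0.041, -0.999]]
wrist_force: [1.0, 1.0, -0.1]
grip_width: 0.0848
grasp_force: 0.0
holder 86 y 0.0222 0.0916 near edge x at y=0 -0.1191 yaw -0.103 6
trayfront 189 y 0.0303 0.1021 near edge x at y=0 -0.1138 yaw 0.753 3
```

```bash
python3 -m pendant '{"offset":[[-0.02,0.05,-0.16],[0,0,-0.2],[0,0,-0.12],[0,0,0],[0,0,0]],"rot":[[-0.039,0,0],[0,0,0.004],[0,0,0],[0,0,0],[0,0,0]],"grip":[85,85,85,85,85]}'
python3 -m pendant '{"offset":[[0.05,0.002,0],[0.05,0.002,0],[0.02,0.001,0.002],[0.02,0.001,0.004],[0.02,0.001,0.004]],"rot":[[0,0,0],[0,0,0],[0,0,0],[0,0,0],[0,0,0]],"grip":[85,85,85,85,85]}'
```

```text
t: 23.3
eef_pos: [0.5315, 0.0029, 0.0245]
eef_rot: [[-0.999, -0.04, -0.004], [-0.04, 0.999, -0.001], [0.004, -0.0, -1.0]]
wrist_force: [0.3, 0.8, -0.0]
grip_width: 0.0854
grasp_force: 0.0
t: 23.92
eef_pos: [0.5677, 0.0037, 0.0241]
eef_rot: [[-0.999, -0.039, -0.011], [-0.039, 0.999, -0.002], [0.012, -0.002, -1.0]]
wrist_force: [-6.4, -3.7, -1.6]
grip_width: 0.0848
grasp_force: 3.2
```

Sliding at 6 N with no downward force, so I continue.

```bash
python3 -m pendant '{"offset":[[0.015,0.001,0.001],[0.015,0.001,0],[0.015,0.001,0],[0,0,0],[0,0,0]],"rot":[[0,0,0],[0,0,0],[0,0,0],[0,0,0],[0,0,0]],"grip":[85,85,85,85,85]}'
python3 -c "
from h import *
pose()
im,d,p=cap('wrist'); np.savez('w8.npz',im=im)
g=cv2.cvtColor(im,cv2.COLOR_RGB2GRAY).astype(int)
for u in range(170,335,20): 
    e=np.diff(g[240:320,u]); print(u,240+int(e.argmin()),end=' ')
"
```

```text
t: 24.55
eef_pos: [0.5794, 0.0045, 0.0242]
eef_rot: [[-0.999, -0.039, -0.01], [-0.039, 0.999, -0.002], [0.011, -0.002, -1.0]]
wrist_force: [-4.7, -3.0, -1.1]
grip_width: 0.0849
grasp_force: 2.3
holder 61 y -0.0768 0.0953 near edge x at y=0 -0.11 yaw -0.119 2
trayfront 56 y -0.0739 0.0986 near edge x at y=0 -0.5907 yaw 6.27 2
170 253 190 254 210 255 230 256 250 256 270 257 290 259 310 260 330 297
```

The near edge in the wrist picture runs from row 253 to row 260, so the yaw is down to about −0.05 but the caddy has drifted left. I'll push on with a slight rightward drag.

```bash
python3 -m pendant '{"offset":[[0.01,-0.014,0],[0.01,-0.014,0],[0.01,-0.012,0],[0.01,-0.008,0],[0,0,0]],"rot":[[0,0,0],[0,0,0],[0,0,0],[0,0,0],[0,0,0]],"grip":[85,85,85,85,85]}'
python3 -c "
from h import *
pose()
im,d,p=cap('wrist')
g=cv2.cvtColor(im,cv2.COLOR_RGB2GRAY).astype(int)
for u in range(170,335,20): 
    e=np.diff(g[230:320,u]); print(u,230+int(e.argmin()),end=' ')
"
```

```text
t: 25.28
eef_pos: [0.5905, -0.0057, 0.0248]
eef_rot: [[-0.999, -0.042, -0.008], [-0.042, 0.999, -0.001], [0.008, -0.0, -1.0]]
wrist_force: [-6.4, 1.6, -1.0]
grip_width: 0.0851
grasp_force: 2.9
holder 75 y -0.0877 0.0884 near edge x at y=0 -0.1371 yaw -0.578 2
trayfront 40 y -0.0779 0.0906 near edge x at y=0 -0.1289 yaw 0.049 2
170 255 190 254 210 254 230 233 250 254 270 253 290 253 310 252 330 252
```

The caddy is now square and centred, and nearly home. I'll push straight until it meets the stop.

```bash
python3 -m pendant '{"offset":[[0.012,0.0005,0],[0.012,0.0005,0],[0.012,0.0005,0.001],[0,0,0],[0,0,0]],"rot":[[0,0,0],[0,0,0],[0,0,0],[0,0,0],[0,0,0]],"grip":[85,85,85,85,85]}'
```

```text
t: 26.0
eef_pos: [0.5993, -0.0057, 0.025]
eef_rot: [[-0.999, -0.042, -0.009], [-0.042, 0.999, -0.001], [0.009, -0.001, -1.0]]
wrist_force: [-7.0, 0.8, -2.4]
grip_width: 0.0847
grasp_force: 3.1
```

```bash
python3 -m pendant '{"offset":[[0.012,0.0005,0.001],[0.012,0.0005,0.002],[0.012,0.0005,0.002],[0,0,0],[0,0,0]],"rot":[[0,0,0],[0,0,0],[0,0,0],[0,0,0],[0,0,0]],"grip":[85,85,85,85,85]}'
```

```text
t: 26.62
eef_pos: [0.6046, -0.0054, 0.0248]
eef_rot: [[-0.999, -0.041, -0.016], [-0.041, 0.999, -0.0], [0.016, 0.0, -1.0]]
wrist_force: [-17.7, 1.3, 2.1]
grip_width: 0.085
grasp_force: 9.1
```

```bash
python3 -m pendant '{"offset":[[0.012,0.0005,0.003],[0.012,0.0005,0.003],[0,0,0],[0,0,0],[0,0,0]],"rot":[[0,0,0],[0,0,0],[0,0,0],[0,0,0],[0,0,0]],"grip":[85,85,85,85,85]}'
python3 -m pendant '{"offset":[[-0.08,0,0],[-0.1,0,0],[-0.06,0,0.05],[0,0,0.24],[0,0,0.24]],"rot":[[0,0,0],[0,0,0],[0,0,0],[0,0,0],[0,0,0]],"grip":[85,85,85,85,85]}'
python3 -m pendant '{"offset":[[0,0,0.24],[0,0,0.24],[0,0,0.16],[-0.1,0.2,0],[-0.05,0.24,0]],"rot":[[0,0,0],[0,0,0],[0,0,0],[0,0,0],[0,0,0]],"grip":[85,85,85,60,0]}'
python3 -m pendant '{"offset":[[0,0.24,0],[0,0.24,0],[0,0.2,0],[0,0,0],[0,0,0]],"rot":[[0,0,0],[0,0,0],[0,0,0],[0,0,0],[0,0,0]],"grip":[0,0,0,0,0]}'
python3 - <<'E'
from h import *
pose()
t=cap('top'); np.savez('t9.npz',im=t[0],d=t[1],**t[2])
P=pts(t[1],t[2],[(u,v) for v in range(115,240) for u in range(200,312)]); q=dk(P)
m=(P[:,2]>.075)&(P[:,2]<.095)&(q[:,0]>.015)&(q[:,0]<.12)&(abs(q[:,1])<.16); h=q[m]
b=np.array([(a,h[abs(h[:,1]-a)<.006,0].min()) for a in np.arange(-.12,.12,.012)]); print('module near edge',np.polyfit(b[:,0],b[:,1],1))
z=np.load('t7.npz')
for n in (t,): 
    g=cv2.cvtColor(t[0],cv2.COLOR_RGB2GRAY)
s=r.read_state(); print(s['eef_pos'])
p=r.camera_params('wrist'); im,d=r.get_image('wrist'); np.savez('w9.npz',im=im,d=d,**p)
E
```

```text
t: 27.25
eef_pos: [0.6049, -0.0054, 0.0246]
eef_rot: [[-0.999, -0.04, -0.028], [-0.04, 0.999, 0.001], [0.028, 0.002, -1.0]]
wrist_force: [-37.9, 1.9, 11.3]
grip_width: 0.0851
grasp_force: 19.2
t: 27.88
eef_pos: [0.556, -0.0056, 0.163]
eef_rot: [[-0.999, -0.04, -0.004], [-0.04, 0.999, -0.002], [0.004, -0.001, -1.0]]
wrist_force: [0.9, 1.6, 0.7]
grip_width: 0.0853
grasp_force: 0.0
t: 28.5
eef_pos: [0.5186, 0.104, 0.3228]
eef_rot: [[-0.999, -0.036, -0.001], [-0.036, 0.999, 0.001], [0.001, 0.001, -1.0]]
wrist_force: [1.0, 1.3, -0.1]
grip_width: 0.051
grasp_force: 0.0
t: 29.12
eef_pos: [0.5188, 0.274, 0.3214]
eef_rot: [[-0.999, -0.04, -0.004], [-0.04, 0.999, -0.001], [0.004, -0.001, -1.0]]
wrist_force: [1.0, -0.1, 0.5]
grip_width: -0.0001
grasp_force: 0.0
holder 218 y -0.0791 0.0885 near edge x at y=0 -0.0853 yaw 0.001 16
trayfront 261 y -0.0821 0.0905 near edge x at y=0 -0.1349 yaw -0.006 16
module near edge [0.00880855 0.03178625]
[0.51891461 0.27290088 0.32162648]
```

The caddy is home: yaw about 0, y about +3 mm, seated against the stop. Next I refine the button position.

```bash
python3 - <<'E'
from h import *
for f in('top0','w9','s7'):
    z=np.load(f+'.npz'); d=z['d']; uv=[(u,v) for v in range(384) for u in range(512) if d[v,u]>0]; P=pts(d,z,uv)
    m=(abs(P[:,0]-.573)<.05)&(abs(P[:,1]-.30)<.05)&(P[:,2]>.061)&(P[:,2]<.073)
    if m.sum()>8: print(f,m.sum(),P[m].mean(0).round(4),P[m].min(0).round(4),P[m].max(0).round(4))
E
```

```text
top0 42 [0.5748 0.3019 0.0666] [0.5631 0.2861 0.0624] [0.5878 0.3176 0.0724]
w9 310 [0.5752 0.3009 0.0646] [0.5623 0.2877 0.0611] [0.5891 0.3136 0.0668]
s7 24 [0.572  0.2957 0.0653] [0.5608 0.2832 0.0612] [0.584  0.3118 0.0686]
```

```bash
python3 -m pendant '{"offset":[[0.112,0.056,0],[0.112,0.056,0],[0,0,-0.2],[0,0,-0.24],[0,0,-0.24]],"rot":[[0,0,0],[0,0,0],[0,0,0],[0,0,0],[0,0,0]],"grip":[0,0,0,0,0]}'
python3 -m pendant '{"offset":[[0,0,-0.16],[0,0,-0.08],[0,0,0],[0,0,0],[0,0,0]],"rot":[[0,0,0],[0,0,0],[0,0,0],[0,0,0],[0,0,0]],"grip":[0,0,0,0,0]}'
```

```text
t: 29.9
eef_pos: [0.5746, 0.3015, 0.15]
eef_rot: [[-0.999, -0.039, -0.004], [-0.039, 0.999, -0.0], [0.004, -0.0, -1.0]]
wrist_force: [0.0, 0.8, 0.1]
grip_width: -0.0002
grasp_force: 0.0
t: 30.52
eef_pos: [0.5751, 0.3032, 0.093]
eef_rot: [[-0.999, -0.041, -0.003], [-0.041, 0.999, 0.001], [0.003, 0.001, -1.0]]
wrist_force: [0.1, 0.3, -0.1]
grip_width: -0.0004
grasp_force: 0.0
```

```bash
python3 -m pendant '{"offset":[[0,-0.006,-0.04],[0,0,-0.03],[0,0,-0.02],[0,0,-0.012],[0,0,0]],"rot":[[0,0,0],[0,0,0],[0,0,0],[0,0,0],[0,0,0]],"grip":[0,0,0,0,0]}'
```

```text
t: 31.15
eef_pos: [0.5742, 0.3011, 0.0687]
eef_rot: [[-0.999, -0.04, -0.006], [-0.04, 0.999, 0.001], [0.005, 0.001, -1.0]]
wrist_force: [-12.3, -4.7, 29.7]
grip_width: 0.0004
grasp_force: 14.5
```

The button has bottomed out (tip 6 mm down, 30 N). Now I release, clear and check.

```bash
python3 -m pendant '{"offset":[[0,0,0.08],[0,0,0.2],[0,0,0.24],[0,0,0.24],[0,0,0.1]],"rot":[[0,0,0],[0,0,0],[0,0,0],[0,0,0],[0,0,0]],"grip":[0,0,0,0,0]}'
python3 -m pendant '{"offset":[[0,0,0],[0,0,0],[0,0,0],[0,0,0],[0,0,0]],"rot":[[0,0,0],[0,0,0],[0,0,0],[0,0,0],[0,0,0]],"grip":[0,0,0,0,0]}'
python3 - <<'E'
from h import *
pose(); im,d,p=cap('wrist'); P=pts(d,p,[(u,v) for v in range(384) for u in range(512) if d[v,u]>0])
m=(np.hypot(P[:,0]-.575,P[:,1]-.301)<.011); print('button z',np.median(P[m,2]),m.sum())
z=np.load('top0.npz'); t=cap('top'); 
E
python3 -c "
from bench import r
print(r.finish_job())"
```

```text
t: 31.78
eef_pos: [0.575, 0.3013, 0.2848]
eef_rot: [[-0.999, -0.04, -0.001], [-0.04, 0.999, 0.001], [0.001, 0.002, -1.0]]
wrist_force: [0.0, 0.3, -0.1]
grip_width: -0.0001
grasp_force: 0.0
t: 32.4
eef_pos: [0.5738, 0.3012, 0.2798]
eef_rot: [[-0.999, -0.041, -0.006], [-0.041, 0.999, -0.002], [0.007, -0.001, -1.0]]
wrist_force: [0.6, -0.3, -0.1]
grip_width: -0.0001
grasp_force: 0.0
holder 215 y -0.079 0.0885 near edge x at y=0 -0.0849 yaw -0.001 16
trayfront 258 y -0.0819 0.091 near edge x at y=0 -0.1348 yaw 0.005 16
button z 0.3181605288772655 2833
the job is handed in; nothing more can be done
None
```

I handed the job in at about 33 s: by my measurements the caddy is against the stop bar, straight, and about 3–5 mm off the dock's middle line. I pressed the button fully down (6 mm) and lifted off it, but my last check that it came back up failed, because the gripper blocked the view. The caddy jammed twice on the right-hand rail, and I freed it with a sideways nudge on its base tray.

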